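# Free the seized wing nut of a hold-down clamp

## Robot

A 6-joint arm with a two-finger parallel gripper is mounted at the origin on the work surface. World frame = base frame: x ahead of the robot, y to its left, z up, the work surface at z = 0. Lengths are in m, angles in rad, forces in N, time in s.
With the tool pointing down it reaches from about 0.35 to 0.85 m from the base axis. Payload 8.1 kg.
Tool frame: the origin (TCP) lies midway between the tips of the shut fingers; the grasp point (between the pads) lies arm.tcp_to_grasp behind it (arm.tcp_to_grasp is the distance from the TCP to the grasp point, in m); z points along the fingers, y is the direction in which the jaws open and shut (so a half turn about z gives the same grasp; the last joint's range is limited). The gripper opens to 93 mm and grips with 3 to 60 N. Pads are 15 mm wide; open, the fingers measure 128 mm over their backs; the gripper's body (75 mm by 188 mm) begins 65 mm behind the grasp point.
Start: joints at [1.179, 0.13, 1.488, -0, 1.523, -0.085], TCP at [0.181, 0.572, 0.219] pointing down, gripper open.
Joint ranges: [-2.96, 2.96], [-0.89, 2.26], [0.02, 2.5], [-1.34, 4.48], [0, 2.73], [-2.66, 2.66]. Speed limits (rad/s): [2.39, 2.39, 2.79, 3.14, 3.14, 3.14].

## Interface

Orientations are given as a unit quaternion [x, y, z, w].
In Python, from bench import arm, viewer, workorder gives the robot as it stands.
- The arm moves only by the tool drive_tool, never from a script. Its argument "rows" is one flat list of numbers, 7 for each row, row after row: the opening in per cent of the stroke, from 0 (shut) to 100 (fully open), then the shift along the tool's x, y, z in m, then the turn, a rotation vector about the tool's x, y, z in rad. A call has 1 to 12 rows; each row is the pose to reach, as a shift and turn from the pose commanded when the call began, along the tool's axes at that moment; what a row does not reach only later rows make up. A row lasts 1/8 s, in which the tool goes at most 62.5 mm and 10.7 degrees, less where a joint would pass 70% of its speed; a pose out of reach is approached as far as the arm can. A call with a gripper value outside its range is refused whole. The fingers move at their own pace and stop on an object; "grip_force" is the grip in N (left out, the last holds). Time passes only in rows, so rows that repeat a pose let the fingers close. It gives the time, the measured TCP pose, the force and the opening at its end, in the units of the state.
- arm.get_obs(): the state, without advancing time (a new reading comes with each control period).
- viewer.snapshot(name): name is "side" or "top" or "wrist"; returns (picture, depth): 420x560x3 uint8, red, green, blue; 420x560 float32, m along the optical axis (not along the pixel's ray), 0 where there is no reading.
- viewer.camera_info(name): a dict with "K" (3x3 intrinsics, pixels), "eye" and "orientation" of the camera in the world; the wrist camera has in their place "hand_eye" (4x4, takes a point from camera to tool coordinates, whose origin is the TCP and whose axes are the flange's). Camera axes: x right, y up, looking along -z (the intrinsics and any distortion apply to the point x, -y, -z); pixel columns grow to the right and rows downward; lengths in m; the calibration is good to about 2 mm. A picture is of the moment at which its call begins: read the wrist's pose just before it. camera_info takes no time and is no camera call.
- workorder.finish_job(): hands the job in, once; it reports no verdict.
The state is a dict: "time_s": time; "q": joint angles; "qvel": joint speeds; "joint_efforts": joint torques, N m; "tool_pos": TCP position; "tcp_rot": TCP orientation; "contact_force": force on the tool from outside, world axes, zero at the start; "moment": the same for the moment, N m; "grip_width": opening from 0.0 (shut) to 1.0 (fully open).
Only numpy, scipy, OpenCV 4.12 (cv2) and the standard library are available. Lean on these libraries where they do the work, as an engineer would, in place of code of your own. Each camera call takes 0.05 s, during which the arm holds its last target. There are 200 camera calls.

## Task

Of the three hold-down clamps bolted to the luthier's bench, the one with the large wing nut has seized with corrosion. Rock that nut back and forth to break it free: turn it about 12 degrees anticlockwise (seen from above) until it jams, then about 16 degrees clockwise of where it stood at the start, and then unscrew it anticlockwise to at least 45 degrees past its start; let go of it there. Do not push on the other two clamps, with the small wing nut and the round knob.

Things in the scene. Friction and masses are not known exactly. Their poses are not given: they have to be found in the camera images.
- wing_nut (a joint): turn of the large wing nut, rad: 0 +-0.015 at the start, growing anticlockwise seen from above (unscrewing). Stays where left; needs about 0.1 N m, up to 0.2 while the corrosion gives. Jams hard at +0.24 until it has once been turned clockwise to -0.17 or further (end stop -0.36), which breaks the corrosion; then it turns freely to +1.4. It does not rise
- wing_grip (a point): pinch point on the turning axis of the large plain metal wing nut, 82 mm above the bench, 29 mm above the washer under it; turns with the nut. Two round upright wings joined by a web: 66 mm tip to tip along x, 10 mm thick along y (pinch across y), flat-sided 9 to 40 mm above the washer; z up. It stands mid-way on a fixed clamp: base 120 x 90 x 30 mm, strap top 50 mm above the bench
- small_clamp: clamp with the small wing nut, to be left alone, fixed to the bench: grey cast base 120 x 90 x 30 mm (origin: centre of its underside, on the bench), wood strip and dark wooden strap on it (top 50 mm up); its wing nut is 38 mm from tip to tip, 7 mm thick, its top 79 mm above the bench
- round_clamp: clamp with the round knob, to be left alone, fixed to the bench: grey cast base 120 x 90 x 30 mm (origin: centre of its underside, on the bench), wood strip and dark wooden strap on it (top 50 mm up); its knob is 50 mm across, its top 81 mm above the bench

How it is judged:
On the way, in this order (a step that is already met when the one before it is completed fails the run):
1. the large wing nut has been turned anticlockwise, at least 6 degrees (0.10 rad) (value of joint wing_nut above 0.1 rad), for 0.1 s.
2. then clockwise, at least 10 degrees past its start (joint below -0.17 rad) (value of joint wing_nut below -0.17 rad), for 0.1 s.
At the end, for the whole second after the job is handed in: the large wing nut has been unscrewed and stands at least 40 degrees (joint above 0.70 rad) anticlockwise of its start, at rest (value of joint wing_nut above 0.7 rad and velocity of joint wing_nut between -0.05 and 0.05 rad/s); the robot touches nothing.
It fails at once if the clamp with the small wing nut is pushed with more than 4 N (contact force between any of the fingers, the arm and small_clamp above 4 N).
It fails at once if the clamp with the round knob is pushed with more than 4 N (contact force between any of the fingers, the arm and round_clamp above 4 N).
It also fails if it takes over 35 s, if anything falls off the work surface, if the arm or the gripper's body presses on something with over 40 N, if the wrist force passes 120 N, or if a joint passes its speed limit or range.

## Working session

There is one attempt and no reset: what is moved stays moved. The work goes in short steps, Python scripts to look and compute and a tool call to move; the robot and the scene stay as the last step left them, time stands still between calls to the robot, and variables do not carry over. Pictures are saved under pics/ and viewed, about 8 in all and at most 12, crops included, and the job is handed in when it is done.

Besides the shell and the picture viewer there is one more tool, called after "Call:" in YAML: its name, and indented under it one key for each argument. drive_tool: Moves the arm, as the interface text tells. Its arguments: {"type":"object","properties":{"rows":{"type":"array","items":{"type":"number"}},"grip_force":{"type":"number"}},"required":["rows"]}

```bash
mkdir -p pics
cat > h.py <<'E'
import numpy as np, cv2
from scipy.spatial.transform import Rotation as R
from bench import arm, viewer, workorder
def cam(name,obs):
    c=viewer.camera_info(name)
    if name=="wrist":
        H=np.array(c["hand_eye"]);T=np.eye(4);T[:3,:3]=R.from_quat(obs["tcp_rot"]).as_matrix();T[:3,3]=obs["tool_pos"]
        return np.array(c["K"]),T@H,c
    T=np.eye(4);o=np.array(c["orientation"]);T[:3,:3]=o if o.shape==(3,3) else R.from_quat(o).as_matrix();T[:3,3]=c["eye"]
    return np.array(c["K"]),T,c
def cloud(K,T,d):
    v,u=np.indices(d.shape);x=(u-K[0,2])/K[0,0]*d;y=(v-K[1,2])/K[1,1]*d
    return np.stack([x,-y,-d],-1)@T[:3,:3].T+T[:3,3]
E
python3 - <<'E'
from h import *
o=arm.get_obs();print(o, arm.tcp_to_grasp)
for n in ["top","wrist","side"]:
    o=arm.get_obs();K,T,c=cam(n,o);p,d=viewer.snapshot(n)
    print(n,c)
    cv2.imwrite(f"pics/{n}0.png",p[:,:,::-1]);np.savez(f"{n}0.npz",p=p,d=d,K=K,T=T)
E
```

```text
{'time_s': 0.0, 'q': array([ 1.17858236e+00,  1.31166412e-01,  1.48926838e+00, -1.38197648e-05,
        1.52304335e+00, -8.54056206e-02]), 'qvel': array([ 6.47354001e-05,  5.88016628e-04, -5.39128534e-04, -2.61837632e-04,
       -1.43976397e-03,  2.15544048e-03]), 'joint_efforts': array([ 1.17494343e-03, -5.59836352e+01, -4.91767859e+01,  7.71988579e-02,
        3.49247362e-02, -1.36376702e-04]), 'tool_pos': array([0.1809731 , 0.57144322, 0.21759033]), 'tcp_rot': array([ 1.52802806e-01,  9.88256249e-01, -9.17623964e-04, -2.16297397e-04]), 'contact_force': array([-0.59054377,  0.36465301,  0.48150241]), 'moment': array([ 0.0135064 , -0.01801275,  0.0068172 ]), 'grip_width': 1.001180910973364} 0.0188
top {'K': array([[503.19792775,   0.        , 276.05869631],
       [  0.        , 503.19792775, 208.03176205],
       [  0.        ,   0.        ,   1.        ]]), 'eye': array([0.38653164, 0.02042061, 0.92067391]), 'orientation': array([-0.05890116,  0.07038603,  0.70814564, -0.70007586])}
wrist {'K': array([[328.47594657,   0.        , 285.18530533],
       [  0.        , 328.47594657, 215.45932147],
       [  0.        ,   0.        ,   1.        ]]), 'hand_eye': array([[ 1.29719458e-03,  9.63092807e-01,  2.69166421e-01,
         7.52903661e-02],
       [ 9.99998537e-01, -9.49182299e-04, -1.42306769e-03,
        -7.80145450e-05],
       [-1.11505825e-03,  2.69167873e-01, -9.63092629e-01,
        -1.65634898e-01],
       [ 0.00000000e+00,  0.00000000e+00,  0.00000000e+00,
         1.00000000e+00]])}
side {'K': array([[455.11192752,   0.        , 278.12560945],
       [  0.        , 455.11192752, 218.88567267],
       [  0.        ,   0.        ,   1.        ]]), 'eye': array([0.19480451, 0.46515184, 0.51732947]), 'orientation': array([-0.14823172,  0.41387973,  0.85182115, -0.2848362 ])}
```

```bash
python3 -c "
import cv2,numpy as np
a=[cv2.imread(f'pics/{n}0.png') for n in ('top','side')]
cv2.imwrite('pics/ts.png',cv2.resize(np.vstack(a),(400,600)))"
```

```text
(no output)
```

View pics/top0.png

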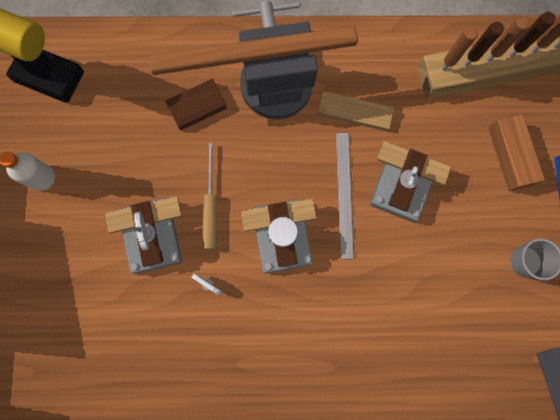

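View pics/side0.png

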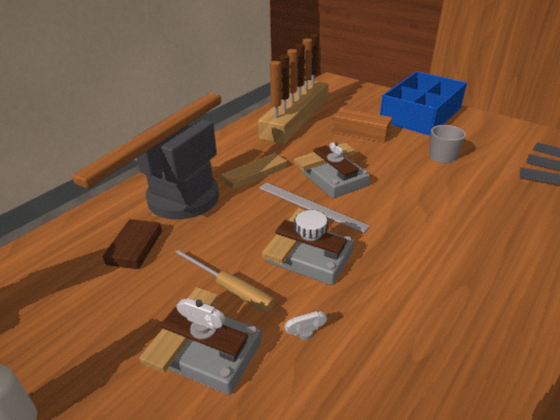

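The top view shows the large wing nut on the left clamp at about (142,232). The round knob is at (283,232), the small wing nut at (409,178), and a loose wing nut lies on the bench at (206,284). Next I measure the large nut by depth.

Run:
```python
from h import *
def fit(n,box):
    z=np.load(n+"0.npz");P=cloud(z["K"],z["T"],z["d"]);u0,u1,v0,v1=box
    p=P[v0:v1,u0:u1].reshape(-1,3);c=z["p"][v0:v1,u0:u1].reshape(-1,3).astype(int)
    print(n,"z pct",np.percentile(p[:,2],[1,20,50,80,99]).round(3))
    m=(p[:,2]>.064)&(p[:,2]<.11);q=p[m]
    (cx,cy),wh,a=r=cv2.minAreaRect(q[:,:2].astype(np.float32))
    w,V=np.linalg.eigh(np.cov(q[:,:2].T));ax=V[:,1]
    print(len(q),"rect",np.round((cx,cy),4),np.round(wh,4),a,"pca",np.degrees(np.arctan2(ax[1],ax[0])),q.mean(0),q[:,2].max())
fit("top",(120,165,200,260));fit("side",(165,235,285,345))
z=np.load("top0.npz");P=cloud(z["K"],z["T"],z["d"])
for n,(u,v) in dict(round=(283,232),small=(409,178),loose=(206,284),driver=(210,220),bench=(300,340),baseR=(150,262)).items(): print(n,P[v,u].round(3))
# base outline of large clamp
m=(P[...,2]>.022)&(P[...,2]<.037);m[:,:100]=0;m[:,185:]=0;m[:190]=0;m[280:]=0
q=P[m];r=cv2.minAreaRect(q[:,:2].astype(np.float32));print(r)
```

```text
top z pct [-0.002  0.029  0.043  0.052  0.099]
347 rect [0.5047 0.2317] [0.0646 0.0107] 12.923877716064453 pca -167.3985695485029 [0.50380506 0.22972452 0.08913185] 0.10237993333446804
side z pct [-0.     0.002  0.05   0.072  0.101]
927 rect [0.5039 0.2314] [0.0651 0.0113] 13.435599327087402 pca -165.04495248804582 [0.5008995  0.23329141 0.0859399 ] 0.10425925367716538
round [ 0.501 -0.005  0.082]
small [ 0.596 -0.228  0.066]
loose [0.417 0.128 0.038]
driver [0.531 0.124 0.027]
bench [ 0.318 -0.035 -0.   ]
baseR [0.456 0.223 0.05 ]
((0.5050750374794006, 0.23140133917331696), (0.12027294188737869, 0.1292794644832611), 13.044081687927246)
```

```bash
python3 -c "
import cv2,numpy as np
a=cv2.imread('pics/top0.png')[190:280,95:225];b=cv2.imread('pics/side0.png')[270:400,130:270]
cv2.imwrite('pics/crop.png',np.hstack([cv2.resize(a,(433,300)),cv2.resize(b,(323,300))]))"
```

```text
(no output)
```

View pics/crop.png

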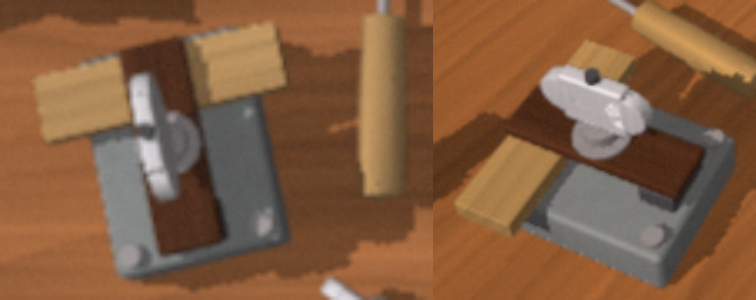

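Both views agree: the nut's axis is at (0.5045, 0.2315) and the wing direction is 13° from world x. I move above it first.

Call:
drive_tool:
  rows: [100,-0.04,-0.022,0,0,0,-0.05,100,-0.08,-0.044,0,0,0,-0.1,100,-0.12,-0.066,0,0,0,-0.15,100,-0.165,-0.09,0,0,0,-0.21,100,-0.21,-0.115,0,0,0,-0.27,100,-0.255,-0.14,0.01,0,0,-0.33,100,-0.3,-0.165,0.02,0,0,-0.39,100,-0.345,-0.19,0.03,0,0,-0.45,100,-0.385,-0.212,0.03,0,0,-0.5,100,-0.411,-0.226,0.03,0,0,-0.534,100,-0.411,-0.226,0.03,0,0,-0.534,100,-0.411,-0.226,0.03,0,0,-0.534]
  grip_force: 45

```text
time_s: 1.65
tool_pos: [0.5042, 0.2327, 0.1883]
tcp_rot: [-0.113, 0.994, 0.0, -0.0]
contact_force: [-0.9, -0.2, 0.7]
grip_width: 1.001
```

```bash
cat > look.py <<'E'
from h import *
import sys
o=arm.get_obs();M=R.from_quat(o["tcp_rot"]).as_matrix()
print("t",o["time_s"],"q6",o["q"][5],"tcp",o["tool_pos"].round(4),"jaw yaw",np.degrees(np.arctan2(M[1,1],M[0,1])),"z",M[:,2].round(3),"F",o["contact_force"].round(1),"M",o["moment"].round(2),"w",o["grip_width"])
for n in sys.argv[1:]:
    o=arm.get_obs();K,T,c=cam(n,o);p,d=viewer.snapshot(n);P=cloud(K,T,d)
    s=P-[.5045,.2315,0];m=(np.hypot(s[...,0],s[...,1])<.045)&(P[...,2]>.064)&(P[...,2]<.098);q=P[m]
    if len(q)>20:
        r=cv2.minAreaRect(q[:,:2].astype(np.float32));w,V=np.linalg.eigh(np.cov(q[:,:2].T));ax=V[:,1]*np.sign(V[0,1])
        print(n,len(q),r,"pca",np.degrees(np.arctan2(ax[1],ax[0])),"tip z",q[:,2].max())
    cv2.imwrite(f"pics/{n}_{o['time_s']:.2f}.png",p[:,:,::-1]);print(f"pics/{n}_{o['time_s']:.2f}.png")
E
python3 look.py wrist
```

```text
t 1.65 q6 -1.4575292063572058 tcp [0.5042 0.2327 0.1883] jaw yaw 102.97867112467914 z [-0.001  0.    -1.   ] F [-0.9 -0.2  0.7] M [ 0.02  0.01 -0.05] w 1.0012226861461082
wrist 804 ((0.5037127733230591, 0.23215176165103912), (0.06413035094738007, 0.010000577196478844), 13.545292854309082) pca 13.937199489648345 tip z 0.09792525851564154
pics/wrist_1.65.png
```

The wrist view agrees within 1 mm and 1°. I descend and grip.

Call:
drive_tool:
  rows: [100,0,-0.001,0.04,0,0,0,100,0,-0.001,0.08,0,0,0,100,0,-0.001,0.11,0,0,0,100,0,-0.001,0.124,0,0,0,100,0,-0.001,0.124,0,0,0,50,0,-0.001,0.124,0,0,0,25,0,-0.001,0.124,0,0,0,0,0,-0.001,0.124,0,0,0,0,0,-0.001,0.124,0,0,0,0,0,-0.001,0.124,0,0,0,0,0,-0.001,0.124,0,0,0]
  grip_force: 45

```text
time_s: 3.08
tool_pos: [0.505, 0.2314, 0.0646]
tcp_rot: [-0.113, 0.994, -0.0, -0.0]
contact_force: [0.3, -0.9, 0.2]
grip_width: 0.406
```

```bash
python3 look.py side
```

```text
t 3.075 q6 -1.4605032660354382 tcp [0.505  0.2314 0.0646] jaw yaw 103.01280438294182 z [-0. -0. -1.] F [ 0.3 -0.9  0.2] M [0.04 0.01 0.07] w 0.4062048669194746
side 980 ((0.49210497736930847, 0.22913676500320435), (0.04156298562884331, 0.06838978081941605), 12.225329399108887) pca -83.06823201410377 tip z 0.09799386896081486
pics/side_3.08.png
```

Still closing at 0.41 (about 38 mm); I wait a little more.

Call:
drive_tool:
  rows: [0,0,0,0,0,0,0,0,0,0,0,0,0,0,0,0,0,0,0,0,0,0,0,0,0,0,0,0,0,0,0,0,0,0,0,0,0,0,0,0,0,0]

```text
time_s: 3.88
tool_pos: [0.5049, 0.2316, 0.0646]
tcp_rot: [-0.113, 0.994, 0.0, -0.0]
contact_force: [0.1, 1.1, -1.3]
grip_width: 0.105
```

```bash
python3 look.py
```

```text
t 3.875 q6 -1.4605228713146123 tcp [0.5049 0.2316 0.0646] jaw yaw 103.01899624036726 z [-0.  0. -1.] F [ 0.1  1.1 -1.3] M [ 0.31  0.06 -0.09] w 0.10545727776634961
```

Gripped at 9.8 mm, as expected for the 10 mm wing. Now the anticlockwise turn (negative about tool z).

Call:
drive_tool:
  rows: [0,0,0,0,0,0,-0.05,0,0,0,0,0,0,-0.1,0,0,0,0,0,0,-0.15,0,0,0,0,0,0,-0.18,0,0,0,0,0,0,-0.21,0,0,0,0,0,0,-0.21,0,0,0,0,0,0,-0.21,0,0,0,0,0,0,-0.21]
  grip_force: 45

```text
time_s: 4.88
tool_pos: [0.5049, 0.2315, 0.0646]
tcp_rot: [-0.217, 0.976, 0.0, -0.0]
contact_force: [-0.8, 2.3, -0.6]
grip_width: 0.104
```

```bash
python3 look.py side top
```

```text
t 4.875 q6 -1.6702880999617076 tcp [0.5049 0.2315 0.0646] jaw yaw 115.04010704972772 z [-0.  0. -1.] F [-0.8  2.3 -0.6] M [0.42 0.07 0.06] w 0.10447112869711415
side 564 ((0.4870443046092987, 0.2245435267686844), (0.028929296880960464, 0.04075951501727104), 19.979778289794922) pca 66.65289253554154 tip z 0.09798869749305728
pics/side_4.88.png
top 51 ((0.48159730434417725, 0.22016949951648712), (0.011986935511231422, 0.009274601936340332), 29.184829711914062) pca -5.888463287506151 tip z 0.09362986155294017
pics/top_4.92.png
```

```bash
python3 -c "
import cv2,numpy as np
a=[cv2.resize(cv2.imread(f)[240:380,120:280],None,fx=2.4,fy=2.4,interpolation=2) for f in ('pics/side_3.08.png','pics/side_4.88.png')]
cv2.imwrite('pics/c2.png',np.hstack(a))"
```

```text
(no output)
```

View pics/c2.png

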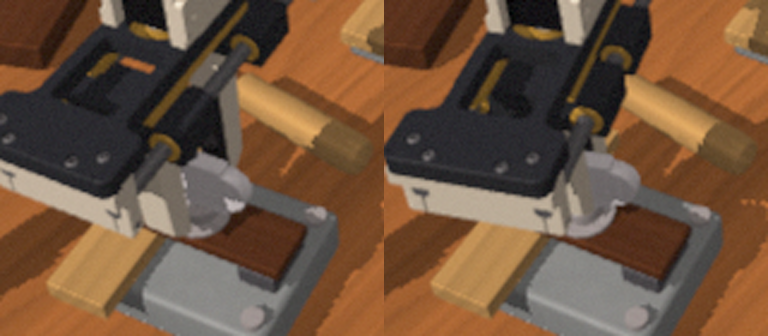

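The fingers hold the wing by its middle, and its near tip at about (235,190) in the left crop has swung anticlockwise with the gripper in the right crop. Now clockwise to about -16°.

Call:
drive_tool:
  rows: [0,0,0,0,0,0,0.06,0,0,0,0,0,0,0.12,0,0,0,0,0,0,0.18,0,0,0,0,0,0,0.24,0,0,0,0,0,0,0.3,0,0,0,0,0,0,0.36,0,0,0,0,0,0,0.42,0,0,0,0,0,0,0.46,0,0,0,0,0,0,0.49,0,0,0,0,0,0,0.49,0,0,0,0,0,0,0.49,0,0,0,0,0,0,0.49]

```text
time_s: 6.48
tool_pos: [0.5049, 0.2315, 0.0646]
tcp_rot: [0.026, 1.0, 0.0, -0.0]
contact_force: [0.0, 3.1, -1.8]
grip_width: 0.106
```

```bash
python3 look.py side
```

```text
t 6.475 q6 -1.1808882509257967 tcp [0.5049 0.2315 0.0646] jaw yaw 86.99628082862769 z [-0.  0. -1.] F [ 0.   3.1 -1.8] M [0.75 0.13 0.55] w 0.10618388695586835
side 711 ((0.49046027660369873, 0.23789669573307037), (0.0437481664121151, 0.032130125910043716), 63.71013641357422) pca 46.41615223015742 tip z 0.09797055467972399
pics/side_6.47.png
```

Call:
drive_tool:
  rows: [0,0,0,0,0,0,-0.06,0,0,0,0,0,0,-0.12,0,0,0,0,0,0,-0.18,0,0,0,0,0,0,-0.24,0,0,0,0,0,0,-0.3,0,0,0,0,0,0,-0.36,0,0,0,0,0,0,-0.42,0,0,0,0,0,0,-0.48,0,0,0,0,0,0,-0.54,0,0,0,0,0,0,-0.6,0,0,0,0,0,0,-0.6]

```text
time_s: 7.9
tool_pos: [0.5049, 0.2315, 0.0646]
tcp_rot: [-0.27, 0.963, 0.0, -0.0]
contact_force: [-0.9, 3.7, -1.6]
grip_width: 0.101
```

```bash
python3 look.py
```

```text
t 7.9 q6 -1.7799502821887667 tcp [0.5049 0.2315 0.0646] jaw yaw 121.3124762624065 z [-0.  0. -1.] F [-0.9  3.7 -1.6] M [0.69 0.11 0.06] w 0.10103793976828429
```

It is past +0.24 with little moment and no change in opening, so the nut is free. I carry on to about +50°.

Call:
drive_tool:
  rows: [0,0,0,0,0,0,-0.06,0,0,0,0,0,0,-0.12,0,0,0,0,0,0,-0.18,0,0,0,0,0,0,-0.24,0,0,0,0,0,0,-0.3,0,0,0,0,0,0,-0.36,0,0,0,0,0,0,-0.42,0,0,0,0,0,0,-0.48,0,0,0,0,0,0,-0.54,0,0,0,0,0,0,-0.57,0,0,0,0,0,0,-0.57]

```text
time_s: 9.28
tool_pos: [0.505, 0.2314, 0.0646]
tcp_rot: [-0.529, 0.848, -0.0, -0.0]
contact_force: [-0.0, 3.1, -0.6]
grip_width: 0.105
```

```bash
python3 look.py
```

```text
t 9.275 q6 -2.349359124014464 tcp [0.505  0.2314 0.0646] jaw yaw 153.9419037890912 z [ 0. -0. -1.] F [-0.   3.1 -0.6] M [0.66 0.07 0.1 ] w 0.10482018528771292
```

Call:
drive_tool:
  rows: [70,0,0,0,0,0,0,70,0,0,0,0,0,0,70,0,0,0,0,0,0,70,0,0,0,0,0,0,70,0,0,0,0,0,0,70,0,0,0,0,0,0,70,0,0,0,0,0,0,70,0,0,-0.03,0,0,0,70,0,0,-0.07,0,0,0,70,0,0,-0.12,0,0,0,70,0,0,-0.15,0,0,0,70,0,0,-0.15,0,0,0]

```text
time_s: 10.78
tool_pos: [0.5068, 0.2321, 0.2181]
tcp_rot: [-0.53, 0.848, -0.001, 0.003]
contact_force: [-0.9, -1.2, -0.4]
grip_width: 0.706
```

```bash
python3 look.py wrist side; ls -t pics|head -2
```

```text
t 10.775 q6 -2.350523787376422 tcp [0.5068 0.2321 0.2181] jaw yaw 154.01248979411196 z [ 0.006  0.002 -1.   ] F [-0.9 -1.2 -0.4] M [ 0.1   0.13 -0.02] w 0.7056311796788777
wrist 674 ((0.5038451552391052, 0.23148980736732483), (0.06364506483078003, 0.010014470666646957), 64.3010482788086) pca 64.26254707780267 tip z 0.09765779889314474
pics/wrist_10.78.png
side 1034 ((0.504065990447998, 0.23121753334999084), (0.06520669162273407, 0.012916923500597477), 64.64191436767578) pca 63.5965303823777 tip z 0.09795300666123041
pics/side_10.82.png
side_10.82.png
wrist_10.78.png
```

The nut now stands at 64.3°, up from 13.3°, a turn of about 51° (0.89 rad). The gripper is clear, so I let it settle and hand in.

Call:
drive_tool:
  rows: [70,0,0,0,0,0,0,70,0,0,0,0,0,0,70,0,0,0,0,0,0,70,0,0,0,0,0,0]

```text
time_s: 11.38
tool_pos: [0.5049, 0.2314, 0.2143]
tcp_rot: [-0.53, 0.848, 0.0, -0.0]
contact_force: [0.1, -1.0, 0.5]
grip_width: 0.701
```

```bash
python3 look.py wrist; python3 -c "
from bench import workorder
print(workorder.finish_job())"
```

```text
t 11.375 q6 -2.350504536551459 tcp [0.5049 0.2314 0.2143] jaw yaw 154.00936709448072 z [-0. -0. -1.] F [ 0.1 -1.   0.5] M [0.01 0.05 0.02] w 0.700681711866879
wrist 674 ((0.5043505430221558, 0.23176521062850952), (0.06480627506971359, 0.009277859702706337), 64.19647216796875) pca 64.30949881307227 tip z 0.09758940166232222
pics/wrist_11.38.png
the job is handed in; nothing more can be done
None
```

The large wing nut is broken free and unscrewed to about 51° (0.89 rad) anticlockwise of its start. I let go of it there and handed the job in at about 11.4 s.

- **Moves:** I gripped the nut across its wings and turned the gripper to +12°, then to -16°, then to about +51°. I then released it and lifted the gripper about 15 cm clear. I did not measure the nut's own angle at the two rocking steps. The steady grip opening (about 9.8 mm) and, at +12°, a side picture showed it following the gripper. It also turned past the +0.24 rad jam with little resistance.
- **Last checks:** After release, the wrist and side cameras put the wing direction at 64.3° and 64.6°, against about 13.3° at the start. A second wrist picture 0.6 s later gave 64.2°, so the nut was at rest. The tool force was then about 1 N, which is its no-contact level.
- **Other clamps:** the gripper stayed well away from the small-wing-nut and round-knob clamps.
- **Odd reading:** at the end of the clockwise turn the moment reading about the vertical was 0.55 N m, higher than the nut should need. It fell back to about 0.1 N m on the way out. None of the other checks disagreed.

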